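Wedge a ceramic bar tight in the bonding jig

TASK

Pick up the small hammer and drive the orange wedge along its channel in the jig with at least three separate light taps of the hammer head on its wide end, until it stops advancing and stays tight by itself, clamping the white ceramic bar against the rail. The bar is brittle, so tap lightly; touch the wedge and the bar with nothing but the hammer, and leave everything else on the bench where it stands. Then lay the hammer flat back on its blue mat and let go.

Things in the scene. Friction and masses are not known exactly. Their poses are not given: they have to be found in the camera images.
- jig: aluminium jig fixed to the bench: plate 155 x 160 mm (x, y), 12 mm thick, with a 62 mm wide tongue out of its -y side, ending at y = -151 mm. Origin under the plate, z up. The wedge is driven along the jig's +y. A dark rail, 34 mm above the bench, has its inner face at x = 45 mm, y = -58 to 78 mm; a stop at y = 66 mm keeps the bar from sliding on. Beside the tongue the bench is free
- fence: dark slanted fence on the jig's -x side, 120 x 30 mm, top 42 mm above the bench, from about y = -55 to 69 mm in the jig's frame; origin under its centre. It is fixed, but set a few mm differently each time, so how far the wedge goes in until it is tight (20 to 70 mm) cannot be told beforehand
- wedge_butt (a point): centre of the wide end face (30 mm wide, 34 mm high) of the orange plastic wedge, 29 mm above the bench; this is where to strike. The wedge lies loose on the tongue with its thin end already in the channel. Axes: y from the wide to the thin end, the way it is driven; x towards the bar
- wedge: the wedge: 120 mm long, 34 mm high, 30 mm wide tapering to 10 mm, 120 g; origin under the middle of its length, axes as wedge_butt. It slides at about 1 N until it meets bar and fence, then it resists steeply; a tap of 12 to 25 N there leaves it tight, held by friction; over 60 N may crack the bar. When tight its wide end still stands out 25 mm or more from fence and rail
- bar_center (a point): centre of the white ceramic bar, 20 x 108 x 26 mm (x, y, z in the jig's frame), 120 g, lying loose on the jig between wedge and rail, long side along the jig's y. At the start it is up to 2 mm off the rail; against the rail its centre is at x = 35 mm in the jig's frame
- bar: the bar itself; origin under its centre
- hammer_grip (a point): point to grip the hammer, in the middle of the wooden handle's section close to the head. The handle is 18 mm wide (y) and 26 mm high (z) and runs along the hammer's x from 35 mm on the head's side of this point to 150 mm on the other side. The hammer lies flat, so this point is 13 mm above what it lies on. 300 g, balanced about 20 mm from here towards the head
- hammer_head (a point): centre of the hammer's head, 48 mm from hammer_grip along the hammer's +x. The head is a bar 26 x 26 mm and 72 mm long along the hammer's y, with flat white plastic faces at both ends (36 mm to either side of this point); both faces may strike
- hammer: the hammer itself; origin 13 mm below hammer_grip
- mat: flat blue mat, 260 mm (x) by 200 mm (y), 3 mm thick, fixed; origin at the centre of its underside. The hammer starts on it and goes back on it
- dish_center (a point): a shallow round glass dish, 84 mm across, 16 mm high; its centre. A bystander: leave it alone
- solvent_center (a point): an amber glass bottle, 56 mm across, 130 mm tall; its centre. A bystander: leave it alone
- beaker_center (a point): a clear glass beaker, 66 mm across, 80 mm tall; its centre. A bystander: leave it alone
- jar_center (a point): a white jar with green lid, 48 mm across, 60 mm tall; its centre. A bystander: leave it alone
- syringe0_center (a point): a syringe lying flat, 125 mm long, 30 mm wide, 24 mm high; its centre. A bystander: leave it alone
- syringe1_center (a point): a second, equal syringe; its centre. A bystander: leave it alone
Things that resemble listed ones, but are neither listed nor needed, are in the scene too. Leave any purple or red look-alike of the bar alone.

How it is judged:
By the outcome, as a careful person would: the job done as asked, in the order asked, and still so for the second after the job is handed in, with the robot touching nothing.
It also fails if it takes over 45 s, if anything falls off the work surface, if the arm or the gripper's body presses on something with over 40 N, if the wrist force passes 120 N, or if a joint passes its speed limit or range.

ROBOT

A 6-joint arm with a two-finger parallel gripper is mounted at the origin on the work surface. World frame = base frame: x ahead of the robot, y to its left, z up, the work surface at z = 0. Lengths are in m, angles in degrees, forces in N, time in s.
With the tool pointing down it reaches from about 0.275 to 0.775 m from the base axis. Payload 14.6 kg.
Tool frame: the origin (TCP) lies midway between the tips of the shut fingers; the grasp point (between the pads) lies 19 mm behind it; z points along the fingers, y is the direction in which the jaws open and shut (so a half turn about z gives the same grasp; the last joint's range is limited). The gripper opens to 85 mm and grips with 20 to 120 N. Pads are 22 mm wide; open, the fingers measure 114 mm over their backs; the gripper's body (76 mm by 85 mm) begins 54 mm behind the grasp point. The pads swing forward as they close: fully open they stand 13 mm farther back than shut.
Start: joints at [55.101, 15.075, -2.767, 72.158, 0, 81.102], TCP at [0.23, 0.472, 0.231] pointing down, gripper open.
Joint ranges: [-151.79, 151.79], [-50.71, 97.33], [-67.44, 78.34], [-121.81, 120.89], [-77.56, 73.72], [-180, 180]. Speed limits (degrees/s): [108.29, 108.29, 147.25, 159.86, 180, 180].

INTERFACE

Orientations are given as [roll, pitch, yaw] about the fixed x, y, z axes, in that order (R = Rz(yaw) Ry(pitch) Rx(roll)).
In Python, from rig import get_state, get_image, camera_params, close_job gives the robot as it stands.
- The arm moves only by the tool move_arm, never from a script. Its argument "motion" is one flat list of numbers, 5 for each row, row after row: the shift along the tool's x, y, z in mm, then the turn about the tool's z in rad, then the opening, from 0 (shut) to 1 (fully open). In form: [x, y, z, yaw, fingers, x, y, z, yaw, fingers, ...]. A call has exactly 5 rows; each row shifts and turns the commanded pose from where the row before left it, along the tool's axes as they then stand; what a row does not reach is not made up. A row lasts 1/10 s, in which the tool goes at most 50 mm and 8.59 degrees, less where a joint would pass 70% of its speed; a pose out of reach is approached as far as the arm can. A call is refused whole if a number of a shift passes 50 or a number of a turn 0.15, either way. A call with a gripper value outside its range is refused whole. The fingers move at their own pace and stop on an object; "squeeze" is the grip in N (left out, the last holds). Time passes only in rows, so rows that do not move let the fingers close, or fill a call up. It gives the time, the measured TCP pose, the force and the opening at its end, in the units of the state.
- get_state(): the state, without advancing time (a new reading comes with each control period).
- get_image(name): name is "side" or "top" or "wrist"; returns (picture, depth): 480x640x3 uint8, red, green, blue; 480x640 float32, m along the optical axis (not along the pixel's ray), 0 where there is no reading.
- camera_params(name): a dict with "fx", "fy", "cx", "cy" (pixels), "world_from_camera" (4x4, takes a point from camera to world coordinates). Camera axes: x right, y down, z forward; pixel columns grow to the right and rows downward; lengths in m; the calibration is good to about 2 mm. A picture is of the moment at which its call begins: read the wrist's pose just before it. camera_params takes no time and is no camera call; for the wrist camera it gives the pose at the moment of the call.
- close_job(): hands the job in, once; it reports no verdict.
The state is a dict: "t": time; "q": joint angles; "qd": joint speeds; "joint_torque": joint torques, N m; "tool_pos": TCP position; "eef_rot": TCP orientation; "force": force on the tool from outside, world axes, zero at the start; "torque": the same for the moment, N m; "grip_width": opening from 0.0 (shut) to 1.0 (fully open).
Only numpy, scipy, OpenCV 4.12 (cv2) and the standard library are available. Lean on these libraries where they do the work, as an engineer would, in place of code of your own. Each camera call takes 0.05 s, during which the arm holds its last target.

## Working session

There is one attempt and no reset: what is moved stays moved. The work goes in short steps, Python scripts to look and compute and a tool call to move; the robot and the scene stay as the last step left them, time stands still between calls to the robot, and variables do not carry over. Pictures are saved under pics/ and viewed, and the job is handed in when it is done.

Besides the shell and the picture viewer there is one more tool, called after "Emit:" as name(argument=value, ...) on one line, values as JSON. move_arm: Moves the arm, as the interface text tells. Its arguments: {"type":"object","properties":{"motion":{"type":"array","items":{"type":"number"}},"squeeze":{"type":"number"}},"required":["motion"]}

```bash
ls; mkdir -p pics; cat > h.py <<'E'
import numpy as np, cv2
from rig import *
def save(n,f):
    s=get_state() ; im,d=get_image(n); P=camera_params(n)
    cv2.imwrite(f'pics/{f}.png',im[:,:,::-1]); np.savez(f'pics/{f}.npz',im=im,d=d,T=P['world_from_camera'],k=[P['fx'],P['fy'],P['cx'],P['cy']])
def pt(f,u,v,z=None):
    Z=np.load(f'pics/{f}.npz');fx,fy,cx,cy=Z['k'];T=Z['T']
    r=np.array([(u-cx)/fx,(v-cy)/fy,1.])
    if z is None:
        dd=Z['d'][int(round(v))-1:int(round(v))+2,int(round(u))-1:int(round(u))+2]; dd=dd[dd>0]; p=r*np.median(dd); return T[:3,:3]@p+T[:3,3]
    w=T[:3,:3]@r; s=(z-T[2,3])/w[2]; return T[:3,3]+s*w
def crop(f,u0,v0,u1,v1,s,o):
    im=cv2.imread(f'pics/{f}.png')[v0:v1,u0:u1]; cv2.imwrite(f'pics/{o}.png',cv2.resize(im,None,fx=s,fy=s,interpolation=cv2.INTER_CUBIC))
E
python3 - <<'E'
from h import *
save('top','top0');save('side','side0')
print(get_state())
E
```

```text
pics
{'t': 0.1, 'q': array([ 5.51011539e+01,  1.50950211e+01, -2.79903878e+00,  7.21603361e+01,
        8.48461714e-04,  8.11015245e+01]), 'qd': array([-0.05903014, -0.07737341,  0.05454809, -0.03178743, -0.02903141,
       -0.01489127]), 'joint_torque': array([ 2.17475528e-03, -6.38576460e+01,  3.85063004e+01,  9.99262469e-03,
       -2.53657154e-04,  3.98741179e-05]), 'tool_pos': array([0.23000587, 0.47165317, 0.23088987]), 'eef_rot': array([-1.79946390e+02, -9.25243557e-03,  1.53999625e+02]), 'force': array([-0.02851493, -0.43677005,  0.50197566]), 'torque': array([ 0.01037371,  0.02848839, -0.03020184]), 'grip_width': 1.0024169167402466}
```

View pics/top0.png

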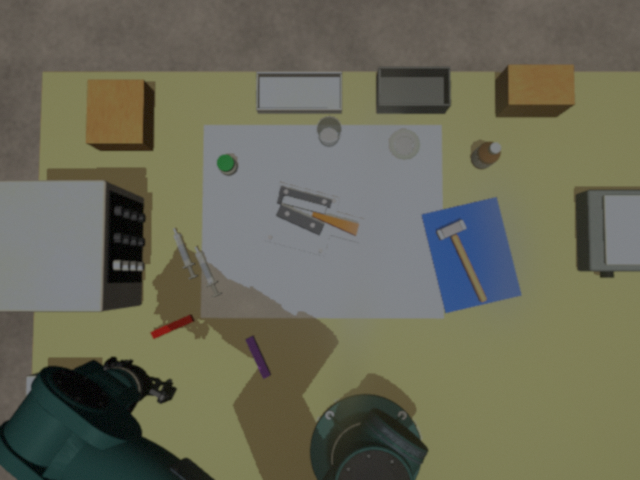

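View pics/side0.png

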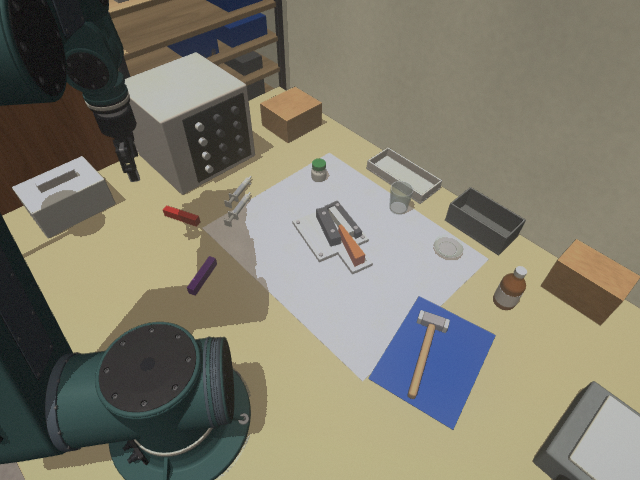

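The top view shows the jig near (305,215), the wedge butt near (357,228), and the hammer with its head at (452,230) and handle end at (483,300). I'll enlarge both.

```bash
python3 - <<'E'
from h import *
crop('top0',255,170,375,260,6.6,'c1'); crop('top0',415,190,530,320,4.6,'c2')
for u,v in [(452,230),(483,299),(357,228),(460,245),(320,215),(300,219),(298,243),(330,135),(404,143),(487,153),(227,160)]: print(u,v,pt('top0',u,v).round(4))
print(camera_params('top')['world_from_camera'].round(3),np.load('pics/top0.npz')['k'])
E
```

```text
452 230 [ 0.5523 -0.2193  0.0286]
483 299 [ 0.3793 -0.2947  0.0287]
357 228 [0.5552 0.0212 0.0454]
460 245 [ 0.5145 -0.239   0.0283]
320 215 [0.5873 0.1137 0.048 ]
300 219 [0.5779 0.1639 0.0409]
298 243 [0.5194 0.17   0.0114]
330 135 [0.8013 0.0889 0.0041]
404 143 [ 0.7809 -0.1033  0.0026]
487 153 [ 0.7332 -0.29    0.0999]
227 160 [0.723  0.3457 0.0611]
[[ 0.003 -0.998  0.065  0.431]
 [-1.    -0.003  0.006  0.097]
 [-0.006 -0.065 -0.998  1.444]
 [ 0.     0.     0.     1.   ]] [562.02837046 562.02837046 323.117114   240.80872383]
```

View pics/c1.png

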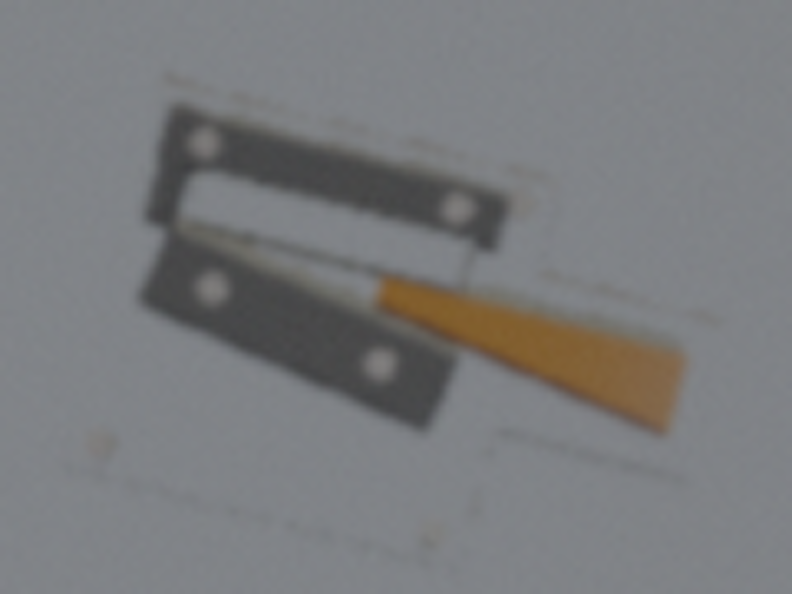

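View pics/c2.png

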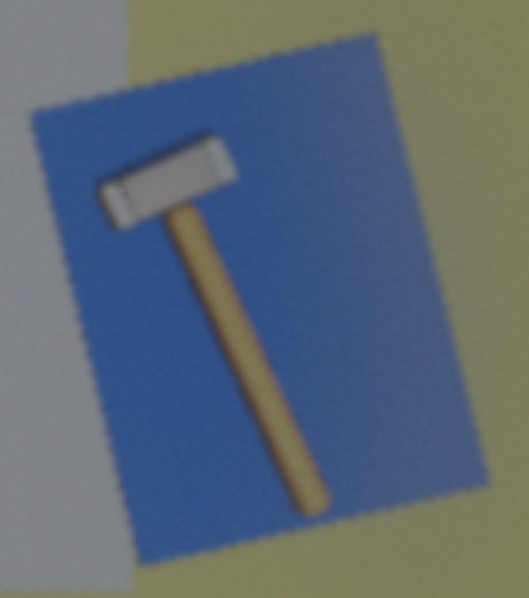

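```bash
cat >> h.py <<'E'
def ang(a,b): return np.degrees(np.arctan2(b[1]-a[1],b[0]-a[0]))
E
python3 - <<'E'
from h import *
c1=lambda u,v,z:pt('top0',(u+.5)/6.6+255-.5,(v+.5)/6.6+170-.5,z)
c2=lambda u,v,z:pt('top0',(u+.5)/4.6+415-.5,(v+.5)/4.6+190-.5,z)
def L(n,a,b): print(n,a.round(4),b.round(4),'len',np.linalg.norm(a-b).round(4),'ang',ang(a,b).round(2))
L('butt',c1(665,433,.046),c1(685,350,.046))
L('thin',c1(378,305,.046),c1(382,278,.046))
B=(c1(665,433,.046)+c1(685,350,.046))/2;T=(c1(378,305,.046)+c1(382,278,.046))/2
L('axis',B,T)
L('plate edge',c1(550,180,.012),c1(165,75,.012))
L('tongue e',c1(690,480,.012),c1(500,432,.012))
L('tongue e2',c1(715,320,.012),c1(555,275,.012))
L('rail outer',c1(510,195,.034),c1(180,105,.034))
L('bar/rail in',c1(470,245,.034),c1(195,172,.034))
L('fence out',c1(425,432,.042),c1(140,298,.042))
L('fence in',c1(455,352,.042),c1(170,232,.042))
L('handle',c2(315,510,.029),c2(182,205,.029))
L('headface L',c2(118,230,.029),c2(100,185,.029))
L('head len',c2(109,207,.029),c2(223,159,.029))
L('matL',c2(138,565,.003),c2(33,110,.003));L('matR',c2(490,485,.003),c2(380,33,.003))
E
```

```text
butt [0.5372 0.0254 0.046 ] [0.5687 0.0178 0.046 ] len 0.0324 ang -13.53
thin [0.5855 0.1341 0.046 ] [0.5958 0.1326 0.046 ] len 0.0104 ang -8.13
axis [0.553  0.0216 0.046 ] [0.5907 0.1333 0.046 ] len 0.1179 ang 71.34
plate edge [0.6383 0.0683 0.012 ] [0.6792 0.2184 0.012 ] len 0.1555 ang 74.77
tongue e [0.5216 0.014  0.012 ] [0.54   0.0875 0.012 ] len 0.0758 ang 75.94
tongue e2 [0.5838 0.0043 0.012 ] [0.6012 0.0663 0.012 ] len 0.0644 ang 74.34
rail outer [0.6293 0.0841 0.034 ] [0.6637 0.2107 0.034 ] len 0.1312 ang 74.77
bar/rail in [0.61   0.0993 0.034 ] [0.6379 0.2047 0.034 ] len 0.109 ang 75.19
fence out [0.5376 0.1161 0.042 ] [0.5884 0.2246 0.042 ] len 0.1198 ang 64.92
fence in [0.5681 0.1049 0.042 ] [0.6137 0.2134 0.042 ] len 0.1178 ang 67.23
handle [ 0.3756 -0.2948  0.029 ] [ 0.5417 -0.2246  0.029 ] len 0.1804 ang 22.91
headface L [ 0.5279 -0.1894  0.029 ] [ 0.5526 -0.1798  0.029 ] len 0.0265 ang 21.23
head len [ 0.5405 -0.1846  0.029 ] [ 0.5671 -0.2473  0.029 ] len 0.0681 ang -67.04
matL [ 0.344  -0.2037  0.003 ] [ 0.5968 -0.1478  0.003 ] len 0.259 ang 12.47
matR [ 0.3887 -0.3989  0.003 ] [ 0.6407 -0.3424  0.003 ] len 0.2583 ang 12.64
```

```bash
cat >> h.py <<'E'
def plan(way,start=None,g=1.0):
    """way: list of (x,y,z,yaw,n) ; prints rows in groups of 5; integer mm, 0.01 rad"""
    if start is None:
        s=get_state(); start=(*s['tool_pos'],s['eef_rot'][2])
        start=(start[0],start[1],start[2],start[3]%360)
    p=np.array(start[:3])*1000; y=np.radians(start[3]); rows=[]
    for (a,b,c,w,n) in way:
        t=np.array([a,b,c])*1000;w=np.radians(w)
        p0=p.copy();y0=y
        for i in range(n):
            f=(i+1)/n; g_=p0+(t-p0)*f; yt=y0+(w-y0)*f
            R=np.array([[np.cos(y),np.sin(y),0],[np.sin(y),-np.cos(y),0],[0,0,-1]])
            d=np.round(R.T@(g_-p)); tr=np.round(-(yt-y),2); p=p+R@d; y=y-tr
            rows.append([int(d[0]),int(d[1]),int(d[2]),float(tr),g])
    while len(rows)%5: rows.append([0,0,0,0,g])
    for k in range(0,len(rows),5): print([v for r in rows[k:k+5] for v in r])
    print('end',p.round(1),np.degrees(y).round(2))
E
python3 - <<'E'
from h import *
plan([(.511,-.235,.16,202.7,20)])
E
```

```text
[-28, -26, 4, -0.04, 1.0, -27, -26, 3, -0.04, 1.0, -26, -28, 4, -0.05, 1.0, -25, -29, 3, -0.04, 1.0, -23, -30, 4, -0.04, 1.0]
[-22, -31, 3, -0.04, 1.0, -21, -32, 4, -0.05, 1.0, -19, -33, 3, -0.04, 1.0, -18, -33, 4, -0.04, 1.0, -17, -34, 3, -0.04, 1.0]
[-15, -35, 4, -0.05, 1.0, -14, -36, 4, -0.04, 1.0, -12, -36, 3, -0.04, 1.0, -10, -36, 4, -0.04, 1.0, -10, -37, 3, -0.05, 1.0]
[-7, -37, 4, -0.04, 1.0, -6, -38, 3, -0.04, 1.0, -4, -38, 4, -0.04, 1.0, -3, -38, 3, -0.05, 1.0, 0, -38, 4, -0.04, 1.0]
end [ 510.7 -235.4  159.9] 202.7
```

Emit:
move_arm(motion=[-28,-26,4,-0.04,1.0,-27,-26,3,-0.04,1.0,-26,-28,4,-0.05,1.0,-25,-29,3,-0.04,1.0,-23,-30,4,-0.04,1.0], squeeze=120)

```text
t: 0.6
tool_pos: [0.3005, 0.2939, 0.213]
eef_rot: [-180.0, -0.0, 166.1]
force: [0.5, 0.3, 0.4]
grip_width: 0.999
```

Emit:
move_arm(motion=[-22,-31,3,-0.04,1.0,-21,-32,4,-0.05,1.0,-19,-33,3,-0.04,1.0,-18,-33,4,-0.04,1.0,-17,-34,3,-0.04,1.0])

```text
t: 1.1
tool_pos: [0.3707, 0.1173, 0.196]
eef_rot: [180.0, -0.0, 178.2]
force: [0.5, 0.5, -0.2]
grip_width: 0.999
```

Emit:
move_arm(motion=[-15,-35,4,-0.05,1.0,-14,-36,4,-0.04,1.0,-12,-36,3,-0.04,1.0,-10,-36,4,-0.04,1.0,-10,-37,3,-0.05,1.0])

```text
t: 1.6
tool_pos: [0.4413, -0.0595, 0.178]
eef_rot: [180.0, -0.0, -169.3]
force: [0.7, 1.2, 0.5]
grip_width: 0.998
```

Emit:
move_arm(motion=[-7,-37,4,-0.04,1.0,-6,-38,3,-0.04,1.0,-4,-38,4,-0.04,1.0,-3,-38,3,-0.05,1.0,0,-38,4,-0.04,1.0])

```text
t: 2.1
tool_pos: [0.5111, -0.2367, 0.1599]
eef_rot: [180.0, -0.0, -157.2]
force: [0.9, 0.2, -0.5]
grip_width: 1.003
```

```bash
python3 - <<'E'
from h import *
save('wrist','w1'); s=get_state(); print(s['t'],s['tool_pos'],s['eef_rot'],s['q'])
E
```

```text
2.15 [ 0.51272883 -0.24132742  0.15878925] [-1.79924524e+02 -2.42831322e-02 -1.57178096e+02] [-3.34117185e+01  2.08513654e+01 -5.62281693e+00  6.34765703e+01
 -6.21370394e-02 -5.62336649e+01]
```

View pics/w1.png

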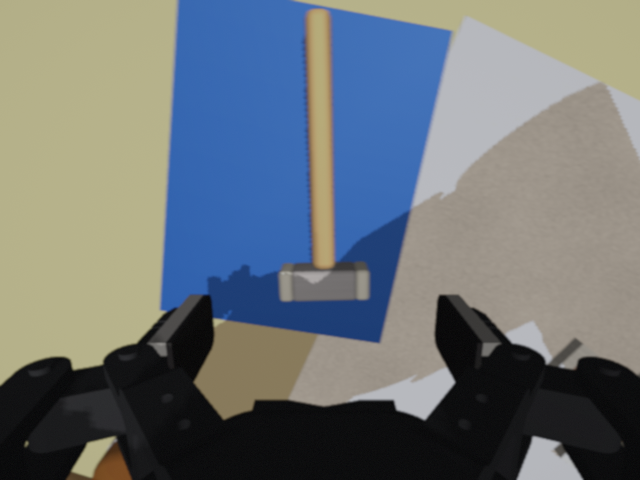

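The wrist view shows the hammer clearly: handle end at (318,12), neck at (324,265), head spanning (281,282) to (369,281).

```bash
python3 - <<'E'
from h import *
def L(n,a,b): print(n,a.round(4),b.round(4),'len',np.linalg.norm(a-b).round(4),'ang',ang(a,b).round(2))
L('handle',pt('w1',318,14,.029),pt('w1',323.5,262,.029))
L('head',pt('w1',369.5,281,.029),pt('w1',280,282.5,.029))
H=(pt('w1',369.5,281,.029)+pt('w1',280,282.5,.029))/2
print(H, pt('w1',323,200),pt('w1',325,283))
s=get_state();print(s['t'],s['tool_pos'],s['eef_rot'],s['qd'])
E
```

```text
handle [ 0.3805 -0.302   0.029 ] [ 0.5369 -0.2324  0.029 ] len 0.1712 ang 23.99
head [ 0.5374 -0.1929  0.029 ] [ 0.5659 -0.2574  0.029 ] len 0.0705 ang -66.15
[ 0.55161956 -0.22516962  0.029     ] [ 0.49258445 -0.25141674  0.02757746] [ 0.55290898 -0.22438525  0.02790688]
2.15 [ 0.51272883 -0.24132742  0.15878925] [-1.79924524e+02 -2.42831322e-02 -1.57178096e+02] [ 2.88882421 -2.44645348 -4.91541199 -0.80364174  0.33167514  8.53183308]
```

```bash
python3 - <<'E'
from h import *
save('wrist','w2'); s=get_state(); print(s['t'],s['tool_pos'],s['eef_rot'],s['qd'])
crop('w2',260,0,400,320,1.8,'w2c')
def L(n,a,b): print(n,a.round(4),b.round(4),'len',np.linalg.norm(a-b).round(4),'ang',ang(a,b).round(2))
im=np.load('pics/w2.npz')['im']
for v in (30,100,200): 
    r=im[v].astype(int); u=np.where((r[250:400,0]>r[250:400,2]+15))[0]+250; print(v,u.min(),u.max(),pt('w2',(u.min()+u.max())/2,v,.029))
E
```

```text
2.2 [ 0.51170839 -0.23876711  0.15892508] [ 1.79995729e+02 -3.56817779e-02 -1.57382362e+02] [ 2.66642847 -2.81172683 -3.77781862  0.82409947  0.70759586  4.67758006]
30 316 340 [ 0.38526678 -0.28917459  0.029     ]
100 317 340 [ 0.42533593 -0.27198604  0.029     ]
200 320 341 [ 0.48910618 -0.24359249  0.029     ]
```

View pics/w2c.png

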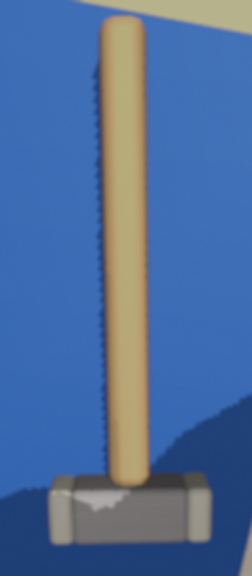

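```bash
python3 - <<'E'
from h import *
a,b=pt('w2',288,283.5,.029),pt('w2',377,281.5,.029); H=(a+b)/2
e=pt('w2',328,10,.029); n=pt('w2',331,267,.029)
print(H,ang(e,n),ang(b,a),np.linalg.norm(a-b),e,n,np.linalg.norm(e-n))
d=np.array([np.cos(np.radians(23.7)),np.sin(np.radians(23.7)),0])
print('grip',H-.048*d,e+.150*d)
E
```

```text
[ 0.54884607 -0.21671727  0.029     ] 23.51607767595182 -66.03877340153106 0.07014041587630657 [ 0.37442598 -0.29372335  0.029     ] [ 0.53739147 -0.22280956  0.029     ] 0.17772595653009207
grip [ 0.50489426 -0.23601076  0.029     ] [ 0.51177537 -0.23343118  0.029     ]
```

```bash
python3 - <<'E'
from h import *
plan([(.509,-.235,.05,203.5,4),(.509,-.235,.006,203.5,4)],start=(.5107,-.2354,.1599,202.7))
E
```

```text
[0, 0, 27, -0.0, 1.0, 1, 1, 28, -0.01, 1.0, 0, 0, 27, -0.0, 1.0, 0, 0, 28, -0.0, 1.0, 0, 0, 11, -0.0, 1.0]
[0, 0, 11, -0.0, 1.0, 0, 0, 11, -0.0, 1.0, 0, 0, 11, -0.0, 1.0, 0, 0, 0, 0, 1.0, 0, 0, 0, 0, 1.0]
end [ 509.4 -234.9    5.9] 203.27
```

Emit:
move_arm(motion=[0,0,27,0,1.0,1,1,28,-0.01,1.0,0,0,27,0,1.0,0,0,28,0,1.0,0,0,11,0,1.0])

```text
t: 2.7
tool_pos: [0.5082, -0.2335, 0.0371]
eef_rot: [179.8, -0.1, -156.7]
force: [0.2, 0.1, 0.5]
grip_width: 0.999
```

Emit:
move_arm(motion=[0,0,11,0,1.0,0,0,11,0,1.0,0,0,11,0,1.0,0,0,0,0,1.0,0,0,0,0,0.6])

```text
t: 3.2
tool_pos: [0.5096, -0.2347, 0.0065]
eef_rot: [-180.0, 0.0, -156.7]
force: [0.8, -0.4, -0.7]
grip_width: 0.859
```

Emit:
move_arm(motion=[0,0,0,0,0.3,0,0,0,0,0.1,0,0,0,0,0,0,0,0,0,0,0,0,0,0,0])

```text
t: 3.7
tool_pos: [0.5097, -0.2348, 0.007]
eef_rot: [-180.0, 0.0, -156.7]
force: [-2.4, 1.6, 10.8]
grip_width: 0.181
```

Emit:
move_arm(motion=[0,0,0,0,0,0,0,-1,0,0,0,0,-3,0,0,0,0,-8,0,0,0,0,-12,0,0])

```text
t: 4.2
tool_pos: [0.5092, -0.2344, 0.0306]
eef_rot: [179.9, -0.0, -156.7]
force: [-0.5, 0.5, -1.8]
grip_width: 0.182
```

```bash
python3 - <<'E'
from h import *
s=get_state(); print(s['force'],s['torque'],s['grip_width'],s['tool_pos'])
save('side','s1');crop('s1',340,270,540,420,4,'s1c')
save('wrist','w3')
E
```

```text
[-0.45426977  0.52492837 -1.75326364] [-0.04572679  0.03839255 -0.00900017] 0.1815947279801553 [ 0.50917872 -0.23442923  0.03062052]
```

View pics/s1c.png

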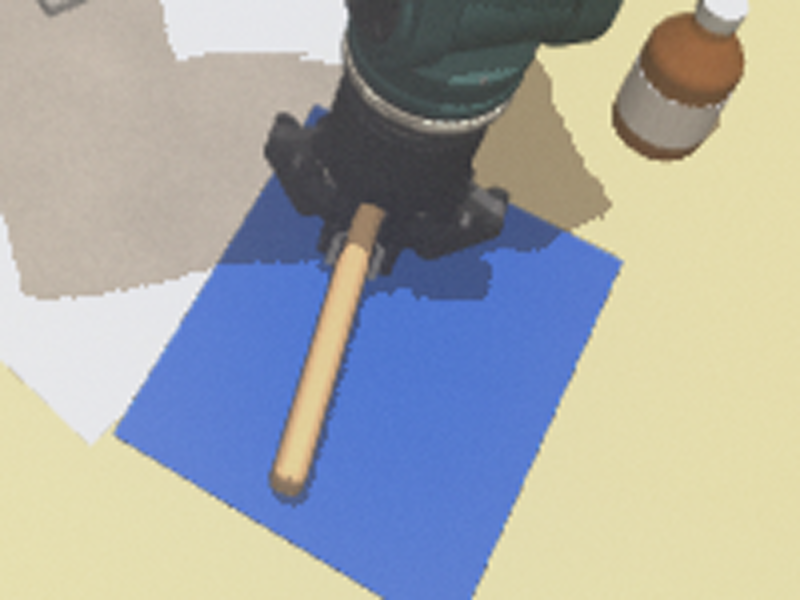

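View pics/w3.png

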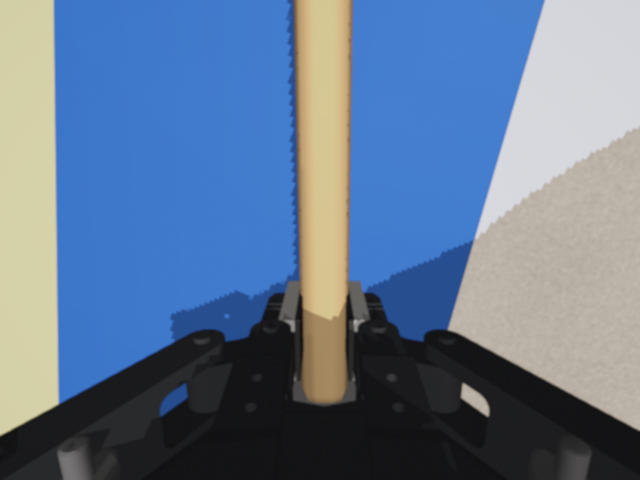

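```bash
python3 - <<'E'
from h import *
plan([(.509,-.225,.07,203.3,2),(.490,-.042,.075,165.2,8),(.490,-.042,.021,165.2,4),(.490,-.042,.021,165.2,1)],start=(.5095,-.2348,.0305-.003,203.3),g=0)
E
```

```text
[-2, 5, -21, -0.0, 0, -1, 4, -22, -0.0, 0, -7, 22, -1, 0.08, 0, -5, 22, 0, 0.09, 0, -3, 23, -1, 0.08, 0]
[-1, 23, 0, 0.08, 0, 0, 23, -1, 0.09, 0, 3, 23, 0, 0.08, 0, 4, 23, -1, 0.08, 0, 7, 22, 0, 0.08, 0]
[0, 0, 13, 0.0, 0, 0, 0, 14, 0.0, 0, 0, 0, 13, 0.0, 0, 0, 0, 14, 0.0, 0, 0, 0, 0, 0.0, 0]
end [489.6 -41.9  20.5] 165.48
```

Emit:
move_arm(motion=[-2,5,-21,0,0,-1,4,-22,0,0,-7,22,-1,0.08,0,-5,22,0,0.09,0,-3,23,-1,0.08,0])

```text
t: 4.8
tool_pos: [0.5016, -0.1561, 0.0755]
eef_rot: [-180.0, 0.0, -171.3]
force: [0.5, 0.3, -2.2]
grip_width: 0.184
```

Emit:
move_arm(motion=[-1,23,0,0.08,0,0,23,-1,0.09,0,3,23,0,0.08,0,4,23,-1,0.08,0,7,22,0,0.08,0])

```text
t: 5.3
tool_pos: [0.4898, -0.0408, 0.0776]
eef_rot: [180.0, 0.0, 165.3]
force: [-0.1, 0.1, -3.9]
grip_width: 0.185
```

Emit:
move_arm(motion=[0,0,13,0,0,0,0,14,0,0,0,0,13,0,0,0,0,14,0,0,0,0,0,0,0])

```text
t: 5.8
tool_pos: [0.4889, -0.0415, 0.0222]
eef_rot: [180.0, -0.1, 165.5]
force: [-0.0, -0.7, -3.4]
grip_width: 0.183
```

```bash
python3 - <<'E'
from h import *
s=get_state(); print(s['t'],s['force'],s['torque'],s['grip_width'],s['tool_pos'],s['eef_rot'])
save('side','s2');crop('s2',290,180,440,292,5.3,'s2c')
save('top','t2');crop('t2',285,180,405,270,6.6,'t2c')
E
```

```text
5.8 [-0.01990002 -0.65927858 -3.36382529] [ 0.04931962  0.03641404 -0.02002434] 0.18264663595783087 [ 0.4888634  -0.04147106  0.0222059 ] [ 1.79999945e+02 -1.22616318e-01  1.65460439e+02]
```

View pics/s2c.png

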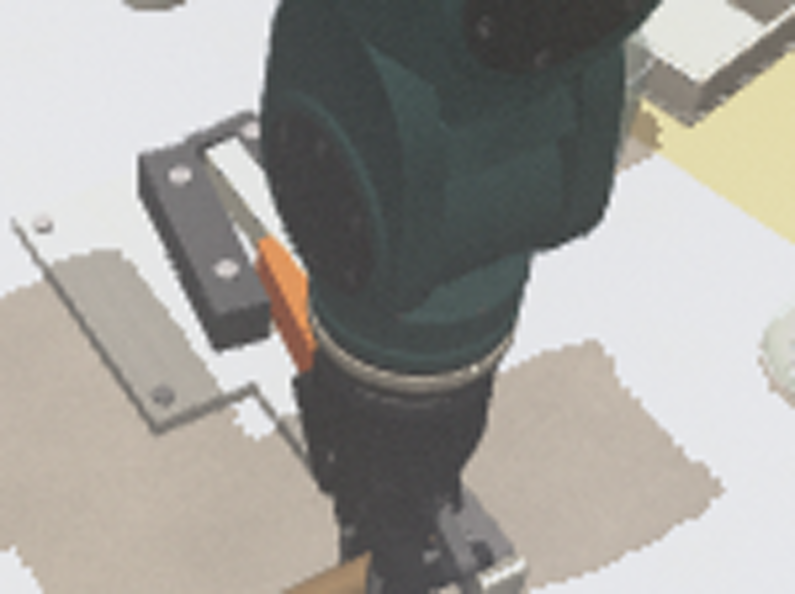

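View pics/t2c.png

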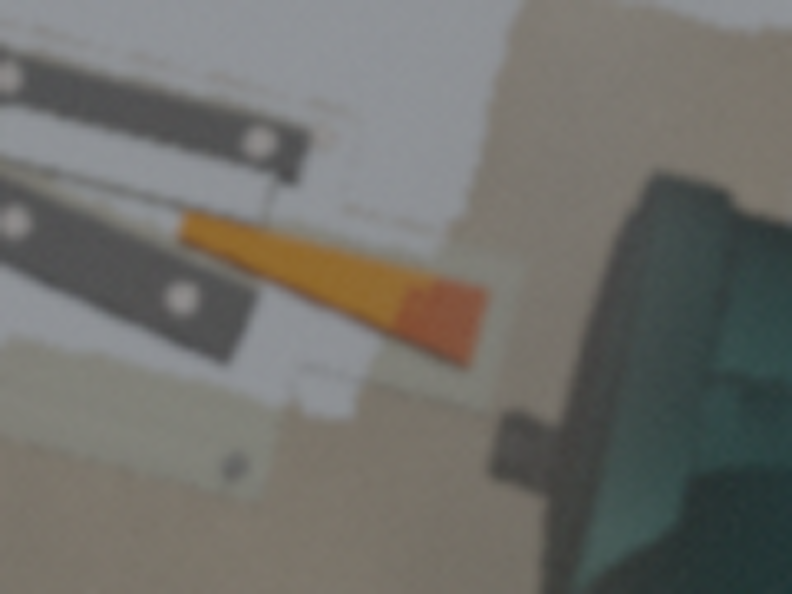

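Emit:
move_arm(motion=[0,10,0,0,0,0,12,0,0,0,0,12,0,0,0,0,12,0,0,0,0,4,0,0,0])

```text
t: 6.4
tool_pos: [0.5027, 0.0082, 0.0234]
eef_rot: [180.0, 0.0, 165.5]
force: [-0.4, -0.3, -2.5]
grip_width: 0.183
```

Emit:
move_arm(motion=[0,-10,0,0,0,0,-10,0,0,0,0,0,0,0,0,0,0,0,0,0,0,0,0,0,0])

```text
t: 6.9
tool_pos: [0.4973, -0.0129, 0.0233]
eef_rot: [180.0, 0.0, 165.4]
force: [0.3, -0.3, -2.5]
grip_width: 0.176
```

```bash
python3 - <<'E'
from h import *
s=get_state(); print(s['t'],s['force'],s['torque'],s['grip_width'],s['tool_pos'],s['eef_rot'])
save('top','t3');crop('t3',285,180,405,270,6.6,'t3c')
save('wrist','w4')
E
```

```text
6.9 [ 0.2538364  -0.32674691 -2.54819334] [-0.00242942  0.07333642  0.04480535] 0.17601098429997705 [ 0.49725489 -0.01292676  0.02331771] [1.79994877e+02 5.90958124e-04 1.65416683e+02]
```

View pics/t3c.png

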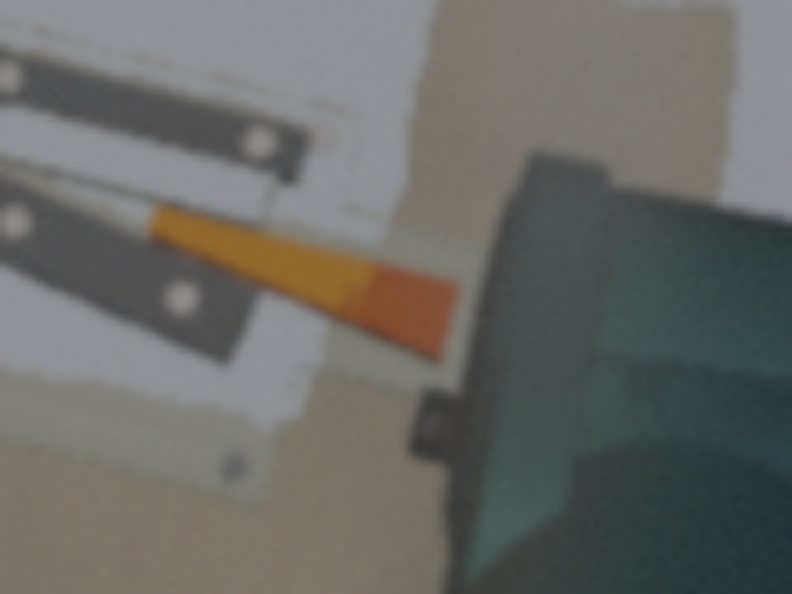

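View pics/w4.png

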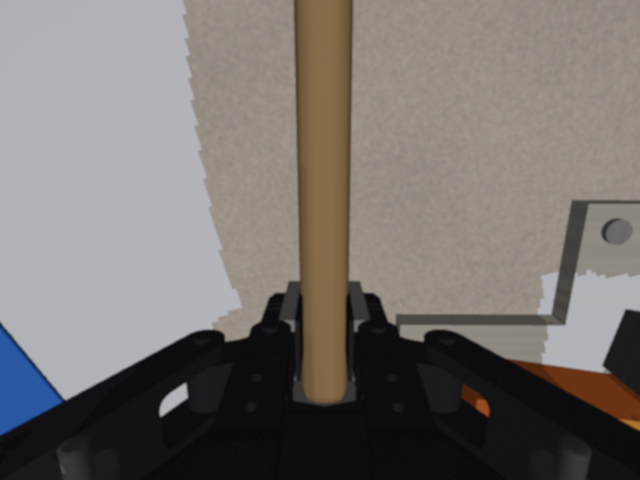

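Emit:
move_arm(motion=[0,13,0,0,0,0,8,0,0,0,0,5,0,0,0,0,5,0,0,0,0,0,0,0,0])

```text
t: 7.5
tool_pos: [0.5052, 0.0181, 0.0233]
eef_rot: [180.0, 0.0, 165.5]
force: [-0.1, -0.3, -2.3]
grip_width: 0.183
```

Emit:
move_arm(motion=[0,-10,0,0,0,0,-10,0,0,0,0,0,0,0,0,0,12,0,0,0,0,8,0,0,0])

```text
t: 8.0
tool_pos: [0.5053, 0.018, 0.0233]
eef_rot: [180.0, 0.0, 165.4]
force: [0.8, 0.4, -3.1]
grip_width: 0.18
```

Emit:
move_arm(motion=[0,5,0,0,0,0,4,0,0,0,0,0,0,0,0,0,-10,0,0,0,0,-10,0,0,0])

```text
t: 8.5
tool_pos: [0.502, 0.006, 0.0232]
eef_rot: [-180.0, -0.0, 165.5]
force: [-0.1, -0.6, -2.5]
grip_width: 0.182
```

```bash
python3 - <<'E'
from h import *
s=get_state(); print(s['t'],s['force'],s['torque'],s['grip_width'],s['tool_pos'],s['eef_rot'])
save('top','t4');crop('t4',265,180,385,270,6.6,'t4c')
E
```

```text
8.5 [-0.13343655 -0.64361448 -2.50969231] [-0.01266994  0.00533576  0.05756822] 0.181751667573346 [0.50199326 0.00597448 0.02323413] [-1.79989953e+02 -7.40940791e-03  1.65489333e+02]
```

View pics/t4c.png

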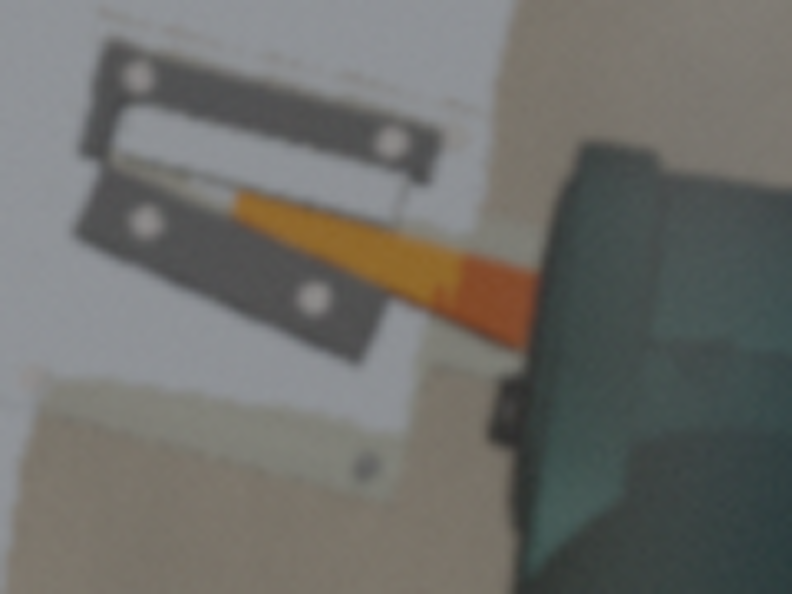

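Emit:
move_arm(motion=[0,12,0,0,0,0,7,0,0,0,0,3,0,0,0,0,2,0,0,0,0,0,0,0,0])

```text
t: 9.05
tool_pos: [0.5084, 0.0303, 0.0232]
eef_rot: [180.0, -0.0, 165.5]
force: [-0.4, 0.6, -3.0]
grip_width: 0.182
```

Emit:
move_arm(motion=[0,-6,0,0,0,0,-8,0,0,0,0,10,0,0,0,0,5,0,0,0,0,2,0,0,0])

```text
t: 9.55
tool_pos: [0.5093, 0.0332, 0.0233]
eef_rot: [-180.0, 0.0, 165.5]
force: [0.4, -1.5, -2.9]
grip_width: 0.182
```

Emit:
move_arm(motion=[0,-6,0,0,0,0,-6,0,0,0,0,9,0,0,0,0,4,0,0,0,0,2,0,0,0])

```text
t: 10.05
tool_pos: [0.5101, 0.036, 0.0233]
eef_rot: [-180.0, 0.0, 165.5]
force: [0.1, -1.9, -2.9]
grip_width: 0.182
```

Emit:
move_arm(motion=[0,-6,0,0,0,0,-6,0,0,0,0,9,0,0,0,0,4,0,0,0,0,2,0,0,0])

```text
t: 10.55
tool_pos: [0.5108, 0.0389, 0.0233]
eef_rot: [-180.0, 0.0, 165.5]
force: [0.4, -1.2, -2.6]
grip_width: 0.18
```

```bash
python3 - <<'E'
from h import *
s=get_state(); print(s['t'],s['force'],s['torque'],s['grip_width'],s['tool_pos'],s['eef_rot'])
save('top','t5');crop('t5',265,180,385,270,6.6,'t5c')
E
```

```text
10.55 [ 0.41312604 -1.15519338 -2.56948193] [-0.29489942 -0.01494911 -0.12293729] 0.17951067511946184 [0.51083681 0.03894795 0.02332183] [-1.79987107e+02  1.95342594e-02  1.65470463e+02]
```

View pics/t5c.png

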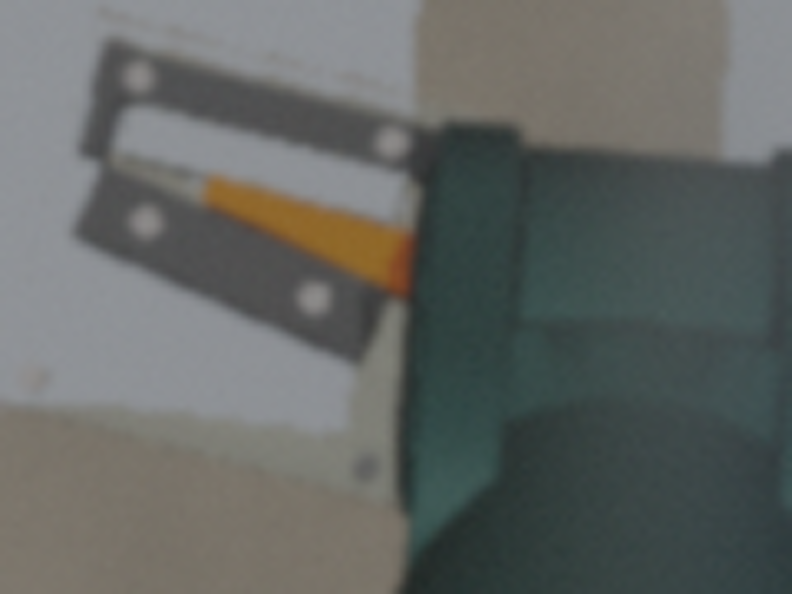

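Emit:
move_arm(motion=[0,-6,0,0,0,0,-6,0,0,0,0,9,0,0,0,0,4,0,0,0,0,2,0,0,0])

```text
t: 11.1
tool_pos: [0.5116, 0.0419, 0.0233]
eef_rot: [-180.0, 0.0, 165.5]
force: [-0.0, -1.4, -2.5]
grip_width: 0.183
```

Emit:
move_arm(motion=[0,-6,0,0,0,0,-6,0,0,0,0,9,0,0,0,0,4,0,0,0,0,2,0,0,0])

```text
t: 11.6
tool_pos: [0.5123, 0.0448, 0.0233]
eef_rot: [-180.0, 0.0, 165.5]
force: [-0.3, -0.9, -2.2]
grip_width: 0.183
```

Emit:
move_arm(motion=[0,-6,0,0,0,0,-6,0,0,0,0,9,0,0,0,0,4,0,0,0,0,2,0,0,0])

```text
t: 12.1
tool_pos: [0.513, 0.0477, 0.0233]
eef_rot: [-180.0, 0.0, 165.5]
force: [0.2, -0.8, -2.6]
grip_width: 0.182
```

Emit:
move_arm(motion=[0,-6,0,0,0,0,-6,0,0,0,0,9,0,0,0,0,4,0,0,0,0,2,0,0,0])

```text
t: 12.6
tool_pos: [0.5139, 0.0505, 0.0233]
eef_rot: [-180.0, 0.0, 165.5]
force: [0.5, -2.8, -2.7]
grip_width: 0.184
```

Emit:
move_arm(motion=[0,-6,0,0,0,0,-6,0,0,0,0,9,0,0,0,0,4,0,0,0,0,1,0,0,0])

```text
t: 13.1
tool_pos: [0.5137, 0.0515, 0.0233]
eef_rot: [-179.8, -0.0, 165.4]
force: [-4.3, -13.5, 1.1]
grip_width: 0.179
```

```bash
python3 - <<'E'
from h import *
s=get_state(); print(s['t'],s['force'],s['torque'],s['grip_width'],s['tool_pos'],s['eef_rot'])
save('top','t6');crop('t6',265,180,385,270,6.6,'t6c')
s=get_state(); print(s['t'],s['force'],s['torque'],s['grip_width'],s['tool_pos'],s['eef_rot'])
E
```

```text
13.1 [ -4.254694   -13.48506376   1.08691831] [-2.65108248  0.81474584 -0.68914   ] 0.179282944442143 [0.51372861 0.05148969 0.02326096] [-1.79817209e+02 -8.15557396e-03  1.65407323e+02]
13.15 [ -4.50313982 -10.986355     0.92768269] [-2.03102945  0.64249877 -0.50505081] 0.18369692220192171 [0.51371459 0.05141847 0.02325412] [-1.79810427e+02 -7.71215635e-03  1.65404410e+02]
```

View pics/t6c.png

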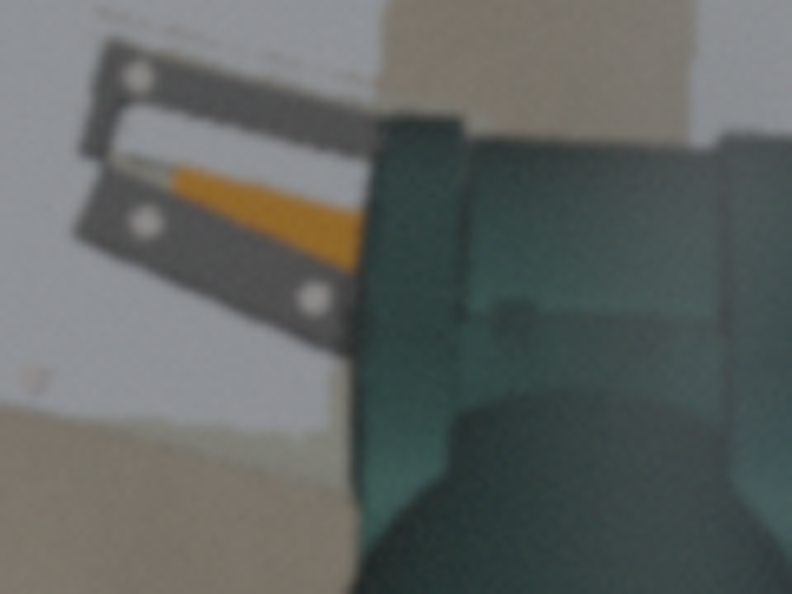

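Emit:
move_arm(motion=[0,-6,0,0,0,0,-6,0,0,0,0,9,0,0,0,0,2,0,0,0,0,1.5,0,0,0])

```text
t: 13.65
tool_pos: [0.5137, 0.0517, 0.0232]
eef_rot: [-179.8, -0.0, 165.4]
force: [-7.4, -18.4, 3.0]
grip_width: 0.183
```

Emit:
move_arm(motion=[0,-6,0,0,0,0,-6,0,0,0,0,9,0,0,0,0,2,0,0,0,0,1.5,0,0,0])

```text
t: 14.15
tool_pos: [0.5136, 0.0519, 0.0232]
eef_rot: [-179.7, -0.0, 165.4]
force: [-8.5, -22.5, 3.7]
grip_width: 0.182
```

Emit:
move_arm(motion=[0,-6,0,0,0,0,-6,0,0,0,0,9,0,0,0,0,2,0,0,0,0,1,0,0,0])

```text
t: 14.65
tool_pos: [0.5136, 0.0518, 0.0232]
eef_rot: [-179.7, -0.0, 165.4]
force: [-8.3, -20.9, 2.5]
grip_width: 0.182
```

Emit:
move_arm(motion=[0,-5,0,0,0,0,-15,0,0,0,0,-30,0,0,0,0,-40,0,0,0,0,-40,0,0,0])

```text
t: 15.15
tool_pos: [0.4812, -0.074, 0.0234]
eef_rot: [180.0, 0.0, 165.5]
force: [1.9, -0.6, -2.8]
grip_width: 0.182
```

Emit:
move_arm(motion=[0,-30,-15,0,0,0,-20,-20,0,0,0,0,-10,0,0,0,0,0,0,0,0,0,0,0,0])

```text
t: 15.65
tool_pos: [0.4691, -0.1206, 0.0679]
eef_rot: [180.0, -0.0, 165.5]
force: [-0.5, 0.4, -2.3]
grip_width: 0.184
```

```bash
python3 - <<'E'
from h import *
s=get_state(); print(s['t'],s['force'],s['torque'],s['grip_width'],s['tool_pos'],s['eef_rot'])
save('top','t7');crop('t7',265,180,385,270,6.6,'t7c');save('side','s7')
E
```

```text
15.65 [-0.54222483  0.44281728 -2.28616957] [ 0.03737778  0.06015952 -0.04350293] 0.18419729476845997 [ 0.46905367 -0.12057187  0.06790821] [ 1.79980253e+02 -5.89993594e-03  1.65486376e+02]
```

View pics/t7c.png

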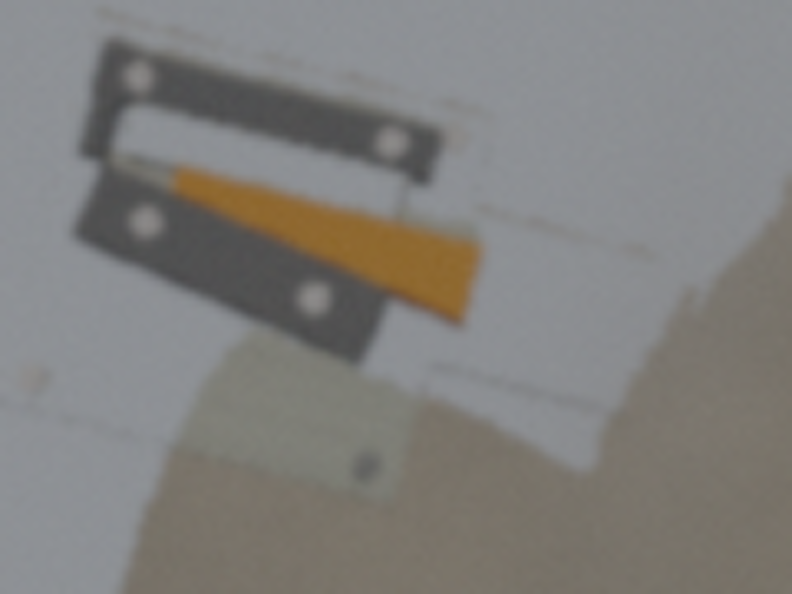

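View pics/s7.png

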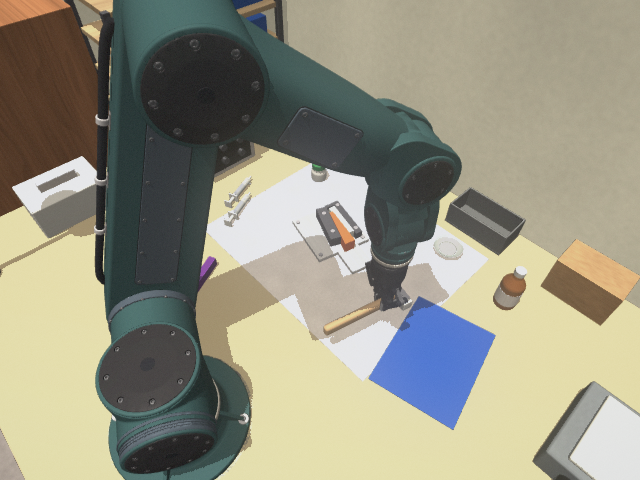

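```bash
python3 - <<'E'
from h import *
plan([(.513,-.236,.068,203.3,8),(.513,-.236,.018,203.3,4),(.513,-.236,.009,203.3,3)],start=(.469,-.1206,.068,165.48),g=0)
E
```

```text
[-9, -13, 0, -0.08, 0, -8, -13, 0, -0.09, 0, -7, -14, 0, -0.08, 0, -5, -14, 0, -0.08, 0, -5, -15, 0, -0.08, 0]
[-3, -15, 0, -0.09, 0, -2, -15, 0, -0.08, 0, 0, -16, 0, -0.08, 0, 0, 0, 12, -0.0, 0, 0, 0, 13, -0.0, 0]
[0, 0, 12, -0.0, 0, 0, 0, 13, -0.0, 0, 0, 0, 3, -0.0, 0, 0, 0, 3, -0.0, 0, 0, 0, 3, -0.0, 0]
end [ 513.  -236.3    9. ] 203.3
```

Emit:
move_arm(motion=[-9,-13,0,-0.08,0,-8,-13,0,-0.09,0,-7,-14,0,-0.08,0,-5,-14,0,-0.08,0,-5,-15,0,-0.08,0])

```text
t: 16.25
tool_pos: [0.4971, -0.1929, 0.0675]
eef_rot: [179.9, -0.1, -170.8]
force: [-0.7, -0.3, -2.6]
grip_width: 0.18
```

Emit:
move_arm(motion=[-3,-15,0,-0.09,0,-2,-15,0,-0.08,0,0,-16,0,-0.08,0,0,0,12,0,0,0,0,13,0,0])

```text
t: 16.75
tool_pos: [0.513, -0.2361, 0.0419]
eef_rot: [180.0, -0.0, -156.8]
force: [-0.4, -0.6, -3.0]
grip_width: 0.181
```

Emit:
move_arm(motion=[0,0,12,0,0,0,0,13,0,0,0,0,3,0,0,0,0,3,0,0,0,0,2,0,0])

```text
t: 17.25
tool_pos: [0.5132, -0.2366, 0.0102]
eef_rot: [-180.0, 0.0, -156.7]
force: [0.0, 0.0, -2.2]
grip_width: 0.182
```

```bash
python3 - <<'E'
from h import *
s=get_state(); print(s['t'],s['force'],s['torque'],s['grip_width'],s['tool_pos'],s['eef_rot'])
save('side','s8');crop('s8',340,270,540,420,4,'s8c')
E
```

```text
17.25 [ 0.03987092  0.03730231 -2.1907688 ] [-0.00638872  0.11896543 -0.0021119 ] 0.181820933633804 [ 0.51321258 -0.23659487  0.01021033] [-1.79997519e+02  3.32377096e-03 -1.56730382e+02]
```

View pics/s8c.png

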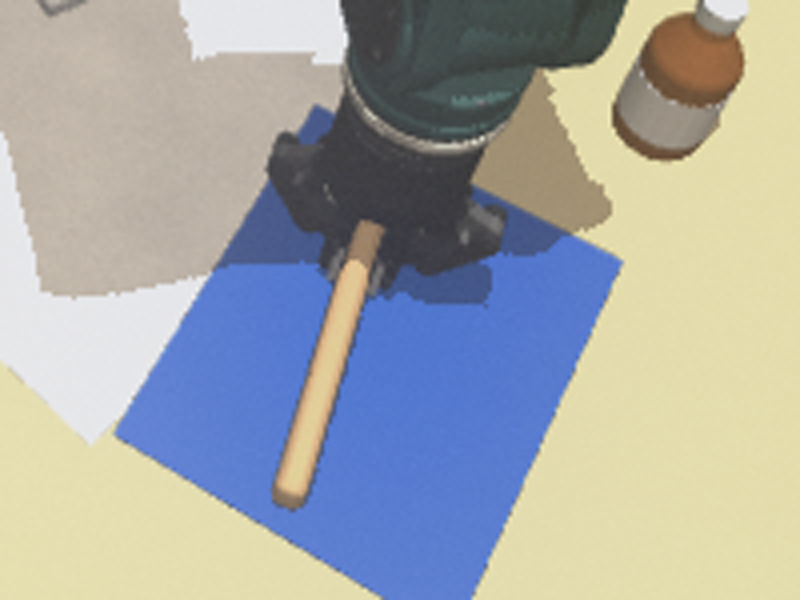

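Emit:
move_arm(motion=[0,0,1,0,0,0,0,1,0,0,0,0,1,0,0,0,0,0.5,0,0,0,0,0,0,0])

```text
t: 17.8
tool_pos: [0.5132, -0.2369, 0.007]
eef_rot: [-180.0, 0.0, -156.7]
force: [-0.8, 0.2, 2.6]
grip_width: 0.181
```

Emit:
move_arm(motion=[0,0,0,0,0.25,0,0,0,0,0.35,0,0,0,0,0.6,0,0,0,0,0.8,0,0,0,0,1])

```text
t: 18.3
tool_pos: [0.5132, -0.2369, 0.0068]
eef_rot: [-180.0, 0.0, -156.7]
force: [0.3, -0.6, 0.5]
grip_width: 0.841
```

Emit:
move_arm(motion=[0,0,0,0,1,0,0,-10,0,1,0,0,-30,0,1,0,0,-40,0,1,0,0,-40,0,1])

```text
t: 18.8
tool_pos: [0.5128, -0.2366, 0.1288]
eef_rot: [180.0, -0.0, -156.7]
force: [0.9, -1.1, 0.3]
grip_width: 0.998
```

Emit:
move_arm(motion=[35,0,-30,0,1,40,0,-20,0,1,40,0,0,0,1,0,0,0,0,1,0,0,0,0,1])

```text
t: 19.3
tool_pos: [0.4071, -0.2826, 0.1776]
eef_rot: [-179.9, 0.0, -156.8]
force: [-0.1, 0.9, -0.8]
grip_width: 0.995
```

```bash
python3 - <<'E'
from h import *
s=get_state(); print(s['t'],s['force'],s['grip_width'],s['tool_pos'])
save('top','t9');crop('t9',265,180,385,270,6.6,'t9c');save('side','s9')
E
```

```text
19.3 [-0.09208753  0.94463641 -0.81769377] 0.9952300819703729 [ 0.407133   -0.28258626  0.17762507]
```

View pics/t9.png

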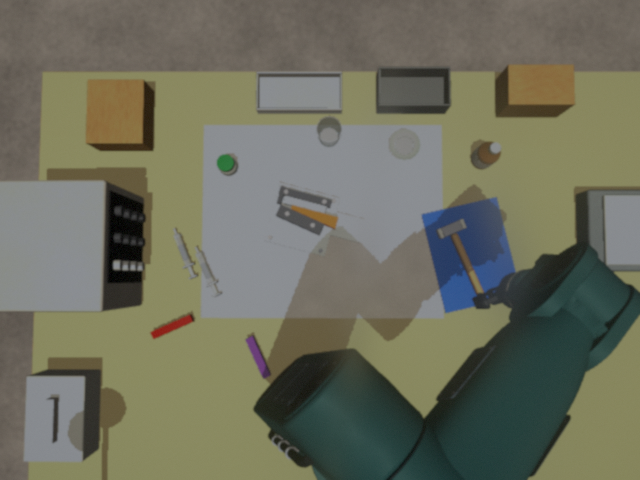

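View pics/t9c.png

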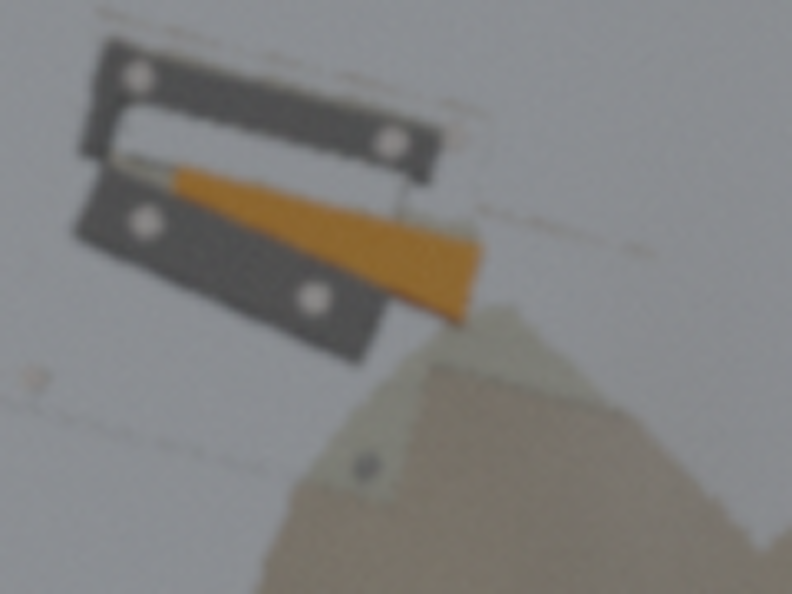

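View pics/s9.png

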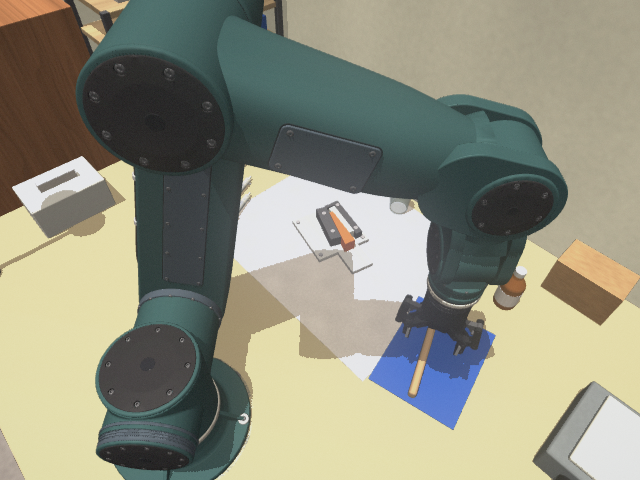

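The wedge still has its wide end at (472,283) in the crop, where it was after the last tap. The hammer lies on the mat with its head at (452,229), the bystanders have not moved, and the gripper is clear. I'm handing in.

```bash
python3 -c "
from rig import *
print(close_job())"
```

```text
the job is handed in; nothing more can be done
None
```

The wedge is driven tight and is clamping the bar, the hammer is back on its mat, and the job is handed in at about 19 s.

- **Tapping:** I tapped the wedge's wide end about 14 times with the hammer head. Most were light taps of a few mm as it slid in. The last four, against rising resistance, read about 14, 20, 24 and 22 N. The wedge went in roughly 55 mm, and the last two taps moved it no further.
- **Wedge and bar:** After the hammer was withdrawn, the overhead image showed the wedge in the same place, and it was still there after the hammer was put down. The bar looked whole and in line with the rail. Its gap to the rail I could only judge by eye, because it is white on a pale background.
- **Hammer and bench:** The hammer lies flat on the blue mat and the gripper is open above it, touching nothing. The bystanders looked unmoved in the last overhead picture.
- **Measurements:**
  - The wrist and top cameras disagreed by about 8 mm on the hammer's position in the first wrist picture, because the arm was still settling. A second picture brought them within a few mm.
  - Forces were read only at the end of each move, so peaks during a tap were not seen directly.

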